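# Show the tall sample tube to the analyser's reader

## Task

Book the next sample in at the benchtop analyser: first push its open reagent drawer fully home until it clicks into its detent, then lift the one tall tube out of the rack, keep it upright, and hold it in the air squarely in front of the analyser's reader window, level with it, its barcode label facing the glass about 80 mm away. Finish while still holding it there, steady, in the gripper alone, with the drawer still home; leave the short tubes, the specimen cup and the control bottle where they stand.

Things in the scene. Friction and masses are not known exactly. Their poses are not given: they have to be found in the camera images.
- analyser: white benchtop analyser, 270 mm wide, fast on the bench; origin on the bench under its middle, z up, front facing its own -x. Low reagent bay in front: 85 mm high with a flat deck, from x = -180 to -70 mm. Upper housing 225 mm high, from x = -70 to +200 mm; its front carries the reader window and a display. The drawer fills the bay's front.
- drawer (a joint): opening of the reagent drawer in m: 0 = fully home at its stop; it opens along the analyser's -x and starts 50 to 110 mm open. It runs easily (about 1 N) until some 15 mm before home, where a sprung roller resists with about 5 N; past about 6 mm the detent draws it in and holds it at 0. Pushing on at the stop with up to 20 N does no harm.
- drawer_front (a point): centre of the outer face of the drawer's front panel (white, 266 mm wide, 12 to 78 mm above the bench, this point 45 mm above it); moves with the drawer. Axes as the analyser's: the face looks to -x, the drawer closes towards +x. When home, the face is 195 mm ahead (-x) of the analyser's origin and 15 mm ahead of the bay.
- reader (a point): centre of the reader's glass (dark red, in a black bezel 78 x 58 mm, the smaller of two dark panels on the housing's front; the other is the display). In the analyser's axes 75 mm ahead (-x) of its origin, 50 mm to -y, 172 mm above the bench; axes as the analyser's, it looks out along -x. The drawer's face when home is 120 mm further out.
- tall_tube: the tall capped sample tube, the only one so high: 112 mm, 16 mm glass, 15 to 31 g, upright in a well of the rack. Origin: centre of its foot; z up along the tube; x points out of its barcode label (white paper, dark bars, on one side only, 36 to 84 mm above the foot). Ribbed cap 18 mm across, 88 to 112 mm above the foot: grip it there.
- tall_tube_label (a point): centre of the tall tube's barcode label, on its surface, 60 mm above the foot and 8.5 mm out from the tube's axis; axes as the tube's, x pointing straight out of the label.
- tall_tube_cap (a point): point on the tall tube's axis inside its cap, 12 mm below the cap's top, 100 mm above the foot.
- rack: white three-tier tube rack, fast on the bench, 36 x 172 mm; origin on the bench under its middle, z up. Five wells in a row along its y, 30 mm apart; tubes in the middle and both end ones, the tall one in any of these, feet 6 mm above the bench. Top tier 60 mm, end plates 68 mm high. Labels look out to its +x within 0.25 rad. Both long sides are free for fingers.
- short_tube_a: bystander: capped sample tube like the tall one but only 84 mm high over the same kind of cap (16 mm glass, 18 mm cap); stands in another well of the rack. Origin: centre of its foot, z up.
- short_tube_b: bystander: capped sample tube like the tall one but only 84 mm high over the same kind of cap (16 mm glass, 18 mm cap); stands in another well of the rack. Origin: centre of its foot, z up.
- cup: bystander: specimen cup with screw lid, 63 mm across, 66 mm high, on the bench. Origin: centre of its foot.
- control_bottle: bystander: small capped bottle, 42 mm across, 70 mm high, on the bench. Origin: centre of its foot.

How it is judged:
On the way, in this order (a step that is already met when the one before it is completed fails the run):
1. the reagent drawer is home in its detent (within 3 mm) (value of joint drawer below 0.003 m), for 0.2 s.
2. the tall tube is lifted clear out of the rack (height (world z) of tall_tube above 0.07 m), for 0.1 s.
At the end, for the whole second after the job is handed in: Drawer within 3 mm of home; the tall tube held in the fingers, touching neither analyser nor rack, at rest, upright within 0.2 rad, its label facing the reader within 0.4 rad, the label's centre 55 to 105 mm in front of the glass and within 20 mm of the window's centre both sideways and in height (value of joint drawer below 0.003 m and x of tall_tube_label in the frame of reader between -0.105 and -0.055 m and y of tall_tube_label in the frame of reader between -0.02 and 0.02 m and z of tall_tube_label in the frame of reader between -0.02 and 0.02 m and x of reader in the frame of tall_tube_label above 0.04 m and angle between the x axis of tall_tube and the x axis of analyser, either way round below 0.4 rad and angle between tall_tube's own z axis and vertical below 0.2 rad and contact force between the fingers and tall_tube above 0.5 N and contact force between tall_tube and analyser below 0.05 N and contact force between tall_tube and rack below 0.05 N and linear speed of tall_tube below 0.03 m/s); the arm keeps its last pose, push and grip.
It fails at once if a short tube is shifted or lifted by more than 30 mm (distance of short_tube_a from where it was at the start of the episode above 0.03 m).
It fails at once if a short tube is shifted or lifted by more than 30 mm (distance of short_tube_b from where it was at the start of the episode above 0.03 m).
It fails at once if the specimen cup is shifted or lifted by more than 30 mm (distance of cup from where it was at the start of the episode above 0.03 m).
It fails at once if the control bottle is shifted or lifted by more than 30 mm (distance of control_bottle from where it was at the start of the episode above 0.03 m).
It fails at once if the tall tube is tipped by more than 0.6 rad (angle between tall_tube's own z axis and vertical above 0.6 rad).
It also fails if it takes over 54 s, if anything falls off the work surface, if the arm or the gripper's body presses on something with over 40 N, if the wrist force passes 120 N, or if a joint passes its speed limit or range.

## Robot

A 7-joint arm with a two-finger parallel gripper is mounted at the origin on the work surface. World frame = base frame: x ahead of the robot, y to its left, z up, the work surface at z = 0. Lengths are in m, angles in rad, forces in N, time in s.
With the tool pointing down it reaches from about 0.4 to 0.85 m from the base axis. Payload 6.9 kg.
Tool frame: the origin (TCP) lies at the very end of the fingers, on their centre line; the grasp point (between the pads) lies 19 mm behind it; z points along the fingers, y is the line along which they close (so a half turn about z gives the same grasp; the last joint's range is limited). The gripper opens to 85 mm and grips with 20 to 120 N. Pads are 22 mm wide; open, the fingers measure 114 mm over their backs; the gripper's body (76 mm by 85 mm) begins 54 mm behind the grasp point. The pads swing forward as they close: fully open they stand 13 mm farther back than shut.
Start: joints at [1.438, 0.507, -0.238, 1.5, 0.126, 1.149, -0.155], TCP at [0.148, -0.607, 0.202] pointing down, gripper open.
Joint ranges: [-3.08, 3.08], [-0.24, 2.05], [-1.43, 1.35], [0, 2.5], [-1.52, 4.66], [0.17, 1.96], [-2.89, 2.89]. Speed limits (rad/s): [2.39, 2.39, 3.14, 3.14, 3.14, 3.14, 3.14].

## Interface

Orientations are given as a unit quaternion [w, x, y, z].
In Python, from station import ctrl gives the robot as it stands. Calls block until the motion is done:
- ctrl.movep(position, orientation): joint-space move of the TCP to a pose.
- ctrl.movel(position, frame=None, max_speed=0.15): straight line of the TCP; frame=None keeps the orientation; max_speed is the mean speed in m/s.
- ctrl.set_joints(angles): joint-space move.
- ctrl.ungrasp() and ctrl.close_gripper(force=None): open the fingers fully, or close them until they stop; force is the grip in N (None keeps the last).
- ctrl.pause(seconds).
- ctrl.ik(position, orientation): joint angles nearest the present ones, or None.
- ctrl.get_state(): the state.
- ctrl.grab_frame(name): name is "scene" or "side" or "wrist"; returns the picture (384x512x3 uint8, blue, green, red); there is no depth.
- ctrl.camera_info(name): a dict with "mtx" (3x3 intrinsics, pixels), "dist_coeffs" ([k1, k2, p1, p2, k3] as OpenCV has them; the pictures are not rectified), "R" (3x3) and "t" (3): a world point X has camera coordinates R X + t; the wrist camera has in their place "hand_eye" (4x4, takes a point from camera to tool coordinates, whose origin is the TCP and whose axes are the flange's). Camera axes: x right, y down, z forward; pixel columns grow to the right and rows downward; lengths in m; the calibration is good to about 2 mm. A picture is of the moment at which its call begins: read the wrist's pose just before it. camera_info takes no time and is no camera call.
A pose or a line that the arm cannot do raises ctrl.Unreachable and nothing moves.
- ctrl.close_job(): hands the job in; it is judged then, once.
The state is a dict: "time": time; "qpos": joint angles; "qd": joint speeds; "tau": joint torques, N m; "tcp_pos": TCP position; "eef_rot": TCP orientation; "contact_force": force on the tool from outside, world axes, zero at the start; "wrist_torque": the same for the moment, N m; "width": finger opening in m; "gripper_force": force on a finger pad.
Only numpy, scipy, OpenCV 4.12 (cv2) and the standard library are available. Lean on these libraries where they do the work, as an engineer would, in place of code of your own. Each camera call takes 0.05 s, during which the arm holds its last target. There are 200 camera calls.

## Working session

There is one attempt and no reset: what is moved stays moved. The work goes in short steps, each a Python script; the robot and the scene stay as the last script left them, time stands still between calls to the robot, and variables do not carry over. Pictures are saved under pics/ and viewed, at most 10 in all, crops included, and the job is handed in when it is done.

```bash
mkdir -p pics; python3 - <<'E'
from station import ctrl
import cv2
for n in("scene","side"):
    cv2.imwrite(f"pics/{n}0.png",cv2.resize(ctrl.grab_frame(n),(800,600),interpolation=cv2.INTER_CUBIC))
    i=ctrl.camera_info(n);print(n,i)
print(ctrl.camera_info("wrist"));print(ctrl.get_state())
E
```

```text
scene {'mtx': array([[468.83454802,   0.        , 252.91176698],
       [  0.        , 468.83454802, 196.77385719],
       [  0.        ,   0.        ,   1.        ]]), 'dist_coeffs': array([-0.01433198,  0.        ,  0.        ,  0.        ,  0.        ]), 'R': array([[-0.38138615,  0.92435379,  0.01070846],
       [ 0.65178781,  0.27710454, -0.70596439],
       [-0.65552823, -0.26226539, -0.70816637]]), 't': array([ 0.25798875, -0.26493889,  1.57816974])}
side {'mtx': array([[371.43428106,   0.        , 261.71554976],
       [  0.        , 371.43428106, 196.82901299],
       [  0.        ,   0.        ,   1.        ]]), 'dist_coeffs': array([-0.06622278,  0.        ,  0.        ,  0.        ,  0.        ]), 'R': array([[-0.77940872, -0.62609575, -0.02293839],
       [-0.38137617,  0.50317565, -0.77547823],
       [ 0.49706566, -0.59566633, -0.63095749]]), 't': array([0.42997332, 0.35912713, 0.6013488 ])}
{'mtx': array([[298.28653128,   0.        , 259.81661527],
       [  0.        , 298.28653128, 189.43349254],
       [  0.        ,   0.        ,   1.        ]]), 'dist_coeffs': ar
[... 462 characters left out ...]
0462,  0.50822958, -0.23752678,  1.50104217,  0.12568711,
        1.14885973, -0.15479104]), 'qd': array([ 1.28030031e-03, -1.08266577e-03,  1.23673821e-04, -2.42177793e-03,
        1.52199542e-03,  7.44988051e-04,  2.86756341e-05]), 'tau': array([-5.39387474e-03, -6.21839190e+01, -2.19447881e+00, -2.50205201e+01,
        1.26272097e-02,  7.81627663e-03,  3.04751484e-05]), 'tcp_pos': array([ 0.14764715, -0.60680857,  0.20102826]), 'eef_rot': array([-7.69897232e-04,  9.92879745e-01,  1.19118467e-01, -1.00957591e-04]), 'contact_force': array([-0.5466183 ,  0.40856961, -0.80026107]), 'wrist_torque': array([0.01005223, 0.03312886, 0.01187005]), 'gripper_force': 0.0, 'width': 0.08522195887431032}
```

View pics/scene0.png

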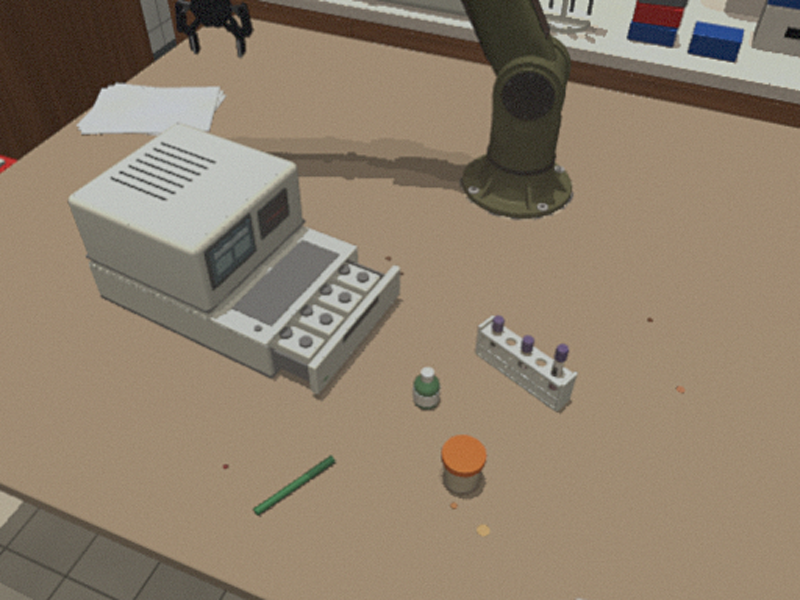

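View pics/side0.png

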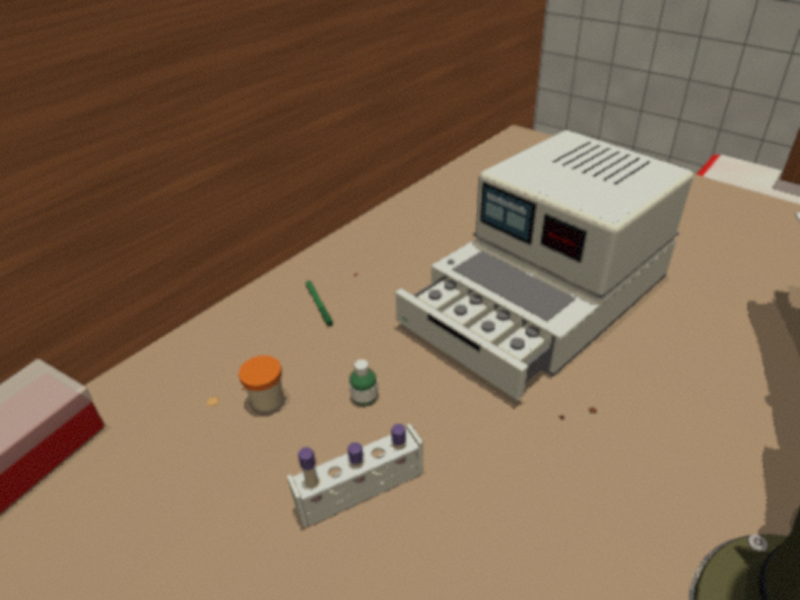

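The scene view shows the analyser with its drawer open. The reader is at about (273,213), the display at (231,250) and the drawer's front top edge runs (399,267)–(315,385). The tall tube's cap is at (561,352), at the +x/far end of the rack. In the side view the tall cap is at (307,457), the reader at (564,238) and the drawer edge runs (523,365)–(399,295).

```bash
cat > h.py <<'E'
import numpy as np,cv2
from station import ctrl
def und(n,uv):
    i=ctrl.camera_info(n);return cv2.undistortPoints(np.float64(uv).reshape(-1,1,2),i["mtx"],i["dist_coeffs"]).reshape(-1,2)
def P(n):
    i=ctrl.camera_info(n);return np.c_[i["R"],i["t"]]
def tri(a,b):  # native pixels scene, side
    X=cv2.triangulatePoints(P("scene"),P("side"),und("scene",a).T,und("side",b).T);X=(X[:3]/X[3]).T
    for n,u in(("scene",a),("side",b)):
        i=ctrl.camera_info(n);p=cv2.projectPoints(X,cv2.Rodrigues(i["R"])[0],i["t"],i["mtx"],i["dist_coeffs"])[0].reshape(-1,2)
        e=np.linalg.norm(p-u,axis=1)
    return X,e
def plane(n,uv,z):
    i=ctrl.camera_info(n);d=np.c_[und(n,uv),np.ones(len(und(n,uv)))]@i["R"];c=-i["R"].T@i["t"]
    return c+d*((z-c[2])/d[:,2])[:,None]
def blobs(m,amin=15):
    k,l,s,c=cv2.connectedComponentsWithStats(m.astype(np.uint8));return [(s[j,4],s[j,:4].tolist(),c[j].round(1)) for j in range(1,k) if s[j,4]>=amin]
E
python3 - <<'E'
from h import *
np.set_printoptions(precision=4,suppress=True)
for n in("scene","side"):
    im=ctrl.grab_frame(n);cv2.imwrite(f"pics/{n}_n.png",im);h=cv2.cvtColor(im,cv2.COLOR_BGR2HSV)
    print(n,"purple",blobs((h[...,0]>115)&(h[...,0]<150)&(h[...,1]>60)))
    x0,y0,w,hh=((120,100,80,90) if n=="scene" else (300,110,85,65))
    g=(im.max(2)<90)[y0:y0+hh,x0:x0+w]
    print("dark",x0,y0,blobs(g,60))
    l=cv2.connectedComponentsWithStats(g.astype(np.uint8))
    for j in range(1,l[0]):
        if l[2][j,4]>60:
            c=cv2.findContours((l[1]==j).astype(np.uint8),0,2)[0][0];print((cv2.approxPolyDP(cv2.convexHull(c),3,True).reshape(-1,2)+[x0,y0]).tolist())
    print("orange",blobs((h[...,0]<15)&(h[...,1]>180)&(h[...,2]>120),150),"green",blobs((h[...,0]>45)&(h[...,0]<85)&(h[...,1]>80),60))
def crop(n,x,y,w,h,s): return cv2.resize(cv2.imread(f"pics/{n}_n.png")[y:y+h,x:x+w],(w*s,h*s),interpolation=cv2.INTER_CUBIC)
cv2.imwrite("pics/c1.png",np.vstack([np.hstack([crop("scene",140,110,130,98,3),crop("side",245,90,130,98,3)]),np.hstack([crop("scene",140,160,130,98,3),crop("side",245,170,130,98,3)])]))
E
```

```text
scene purple [(np.int32(27), [357, 221, 6, 9], array([360. , 223.6]))]
dark 120 100 [(np.int32(414), [44, 20, 22, 33], array([54.7, 36.3])), (np.int32(799), [10, 36, 35, 50], array([27. , 61.1])), (np.int32(84), [26, 44, 47, 44], array([48.7, 66. ]))]
[[182, 120], [185, 137], [166, 152], [164, 136]]
[[159, 136], [164, 160], [136, 185], [130, 161]]
[[192, 144], [146, 187]]
orange [] green [(np.int32(242), [163, 293, 51, 36], array([187.2, 310.8]))]
side purple [(np.int32(75), [251, 272, 8, 12], array([254.6, 277.5])), (np.int32(76), [223, 284, 8, 12], array([227.1, 289.3])), (np.int32(89), [192, 287, 9, 13], array([195.8, 292.9]))]
dark 300 110 [(np.int32(953), [7, 6, 37, 41], array([24.6, 26.3])), (np.int32(623), [46, 27, 30, 31], array([60.2, 41.9])), (np.int32(87), [7, 42, 47, 23], array([29.2, 53.2]))]
[[309, 116], [343, 130], [339, 156], [307, 141]]
[[348, 137], [375, 148], [371, 167], [346, 156]]
[[307, 152], [353, 174]]
orange [(np.int32(426), [153, 228, 27, 22], array([165.7, 238. ]))] green [(np.int32(99), [196, 180, 16, 28], array([203.8, 193.6])), (np.int32(120), [224, 238, 16, 11], array([231.9, 243.4]))]
```

View pics/c1.png

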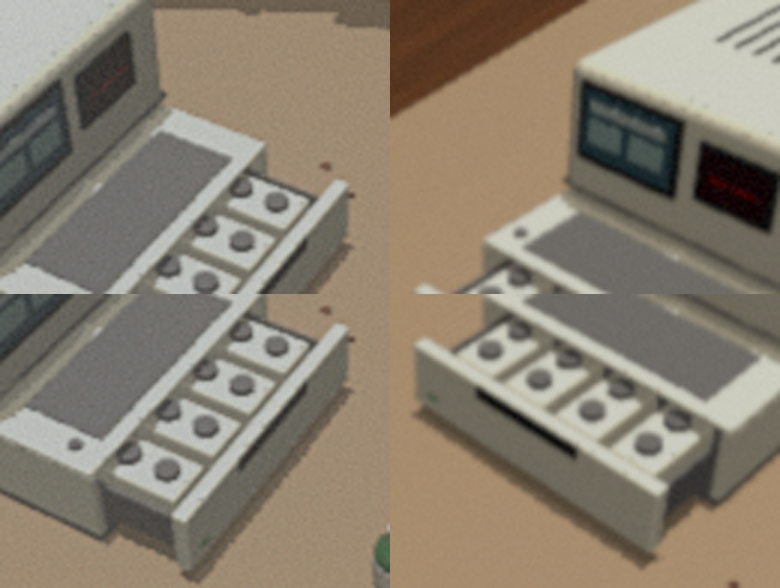

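The crops show the drawer panel's outer top corners at about (256,171) and (203,236) native pixels in the scene view, and at (335,236) and (254,188) in the side view. The panels' corners come cleanly from the masks.

```bash
python3 - <<'E'
from h import *
np.set_printoptions(precision=4,suppress=True)
a=[[182,120],[185,137],[166,152],[164,136],[130,161],[159,136],[164,160],[136,185]]
b=[[375,148],[371,167],[346,156],[348,137],[309,116],[343,130],[339,156],[307,141]]
X,e=tri(a,b);print("panels\n",np.c_[X,e]);print("reader",X[:4].mean(0),"disp",X[4:].mean(0));y=X[4:].mean(0)-X[:4].mean(0);print("yaw from panels",np.arctan2(-y[0],y[1]))
X,e=tri([[256,171.3],[203.3,236.3],[203.3,254.7]],[[335,236.3],[254,188],[254.3,206.3]]);print("drawer\n",np.c_[X,e]);y=X[1]-X[0];print("yaw",np.arctan2(-y[0],y[1]),np.linalg.norm(y))
im=cv2.imread("pics/scene_n.png").astype(int)
m=((im[...,0]>im[...,1]+8)&(im[...,2]>im[...,1]-5));m[:195]=0;m[260:]=0;m[:,:300]=0;m[:,375:]=0
s=blobs(m,8);print(s)
im=cv2.imread("pics/side_n.png").astype(int)
m=((im[...,0]>im[...,1]+8)&(im[...,2]>im[...,1]-5));m[:265]=0;m[310:]=0;m[:,:180]=0;m[:,270:]=0
d=blobs(m,8);print(d)
if len(s)==3==len(d):
    f=lambda q,r:[c[2] for c in sorted(q,key=lambda c:r*c[2][0])]
    print("caps",np.hstack([v.reshape(3,-1) for v in tri(f(s,1),f(d,-1))]))
def crop(n,x,y,w,h,s): return cv2.resize(cv2.imread(f"pics/{n}_n.png")[y:y+h,x:x+w],(w*s,h*s),interpolation=cv2.INTER_CUBIC)
cv2.imwrite("pics/c2.png",np.hstack([crop("scene",255,190,125,125,3),crop("side",150,220,125,125,3)]))
E
```

```text
panels
 [[ 0.4423 -0.2996  0.2001  0.0889]
 [ 0.4425 -0.2967  0.1462  0.4376]
 [ 0.5176 -0.3111  0.1438  0.5112]
 [ 0.519  -0.3091  0.199   0.0175]
 [ 0.6455 -0.325   0.2114  0.0831]
 [ 0.5364 -0.3118  0.2112  0.1984]
 [ 0.5371 -0.3082  0.1355  0.3776]
 [ 0.646  -0.3231  0.1355  0.1168]]
reader [ 0.4804 -0.3041  0.1723] disp [ 0.5913 -0.317   0.1734]
yaw from panels -1.6862380923344302
drawer
 [[ 0.422  -0.0984  0.0765  1.108 ]
 [ 0.6807 -0.1284  0.0725  0.9546]
 [ 0.6851 -0.1311  0.0054  0.9114]]
yaw -1.6860656424704248 0.26054420808719153
[(np.int32(41), [316, 202, 7, 10], array([318.6, 205.5])), (np.int32(55), [334, 215, 8, 10], array([337.3, 219.3])), (np.int32(72), [356, 220, 8, 12], array([359.3, 225.3]))]
[(np.int32(94), [251, 271, 9, 14], array([254.7, 277.4])), (np.int32(98), [223, 283, 9, 13], array([227.1, 289.1])), (np.int32(109), [191, 286, 10, 14], array([195.7, 292.7]))]
caps [[0.4873 0.0992 0.0824 0.0714]
 [0.5122 0.1537 0.0807 0.3811]
 [0.5363 0.2092 0.1082 0.4738]]
```

View pics/c2.png

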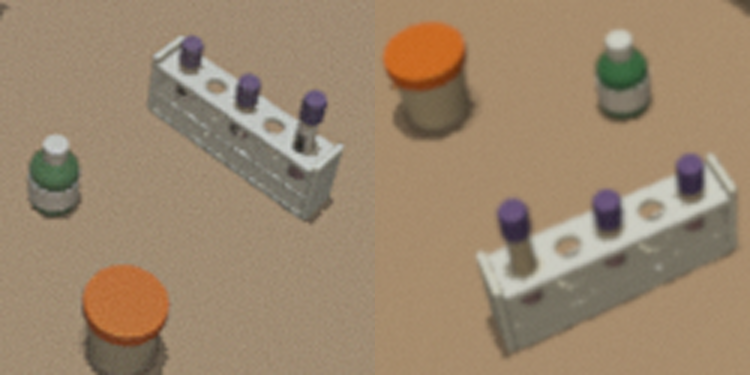

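Two-view results: the reader is at (0.480,-0.304,0.172), analyser yaw is −1.686 and the drawer is about 78 mm open. The tall cap is at (0.536,0.209,0.108). The label is only visible from the scene side, so the rack's +x points to (0.91,-0.41). I'll push the drawer first.

```bash
cat >> h.py <<'E'
YAW=-1.686; RD=np.array([.4804,-.3041,.1723]); XA=np.array([np.cos(YAW),np.sin(YAW),0]); YA=np.array([-XA[1],XA[0],0])
from scipy.spatial.transform import Rotation as Ro
def q(yaw): return (Ro.from_euler('z',yaw)*Ro.from_euler('x',np.pi)).as_quat(scalar_first=True)
E
python3 - <<'E'
from h import *
np.set_printoptions(precision=4,suppress=True)
O=RD+.075*XA+.05*YA; O[2]=0
pre=O-.345*XA+[0,0,.36]   # in front of the open drawer
s=ctrl.get_state()
up=s["tcp_pos"].copy();up[2]=.40
ctrl.movel(up,max_speed=.25)
opts=[(y,ctrl.ik(pre,q(y))) for y in(YAW,YAW+np.pi)]
print(opts)
j0=ctrl.get_state()["qpos"]
y,_=min((o for o in opts if o[1] is not None),key=lambda o:np.abs(o[1]-j0).max())
ctrl.movep(pre,q(y));ctrl.close_gripper(20)
p=pre.copy();p[2]=.036;ctrl.movel(p,max_speed=.25)
ctrl.pause(.2)
s=ctrl.get_state();print(y,s["time"],s["tcp_pos"],s["contact_force"],(s["tcp_pos"]-O)@XA)
E
```

```text
[(-1.686, array([-0.6096,  0.5091,  1.1522,  1.3717, -0.4616,  1.5493, -2.7561])), (1.4555926535897932, array([ 0.6161,  0.4289, -0.9638,  1.356 ,  0.3489,  1.5329, -0.4315]))]
1.4555926535897932 6.05 [ 0.5616 -0.0417  0.0369] [ 1.028  -0.6736 -0.6912] -0.3450069564502296
```

```bash
python3 - <<'E'
from h import *
O=RD+.075*XA+.05*YA; O[2]=0
f0=ctrl.get_state()["contact_force"]@XA
log=[]
ctrl.movel(O-.25*XA+[0,0,.036],max_speed=.1)
s=ctrl.get_state();print(s["time"],s["contact_force"]@XA-f0)
for d in np.arange(-.244,-.170,.003):
    ctrl.movel(O+d*XA+[0,0,.036],max_speed=.04)
    s=ctrl.get_state();f=s["contact_force"]@XA-f0;log.append((round(d,3),round((s["tcp_pos"]-O)@XA,4),round(f,1)))
    if f<-13: break
ctrl.pause(.3);s=ctrl.get_state();print(log,s["time"],s["contact_force"]@XA-f0)
cv2.imwrite("pics/side_d.png",cv2.resize(ctrl.grab_frame("side")[80:290,180:460],(800,600),interpolation=cv2.INTER_CUBIC))
E
```

```text
7.15 -0.9118225839973135
[(np.float64(-0.244), np.float64(-0.2438), np.float64(-1.0)), (np.float64(-0.241), np.float64(-0.2407), np.float64(-0.4)), (np.float64(-0.238), np.float64(-0.2376), np.float64(-1.0)), (np.float64(-0.235), np.float64(-0.2346), np.float64(-0.6)), (np.float64(-0.232), np.float64(-0.2316), np.float64(-0.2)), (np.float64(-0.229), np.float64(-0.2286), np.float64(-1.5)), (np.float64(-0.226), np.float64(-0.2257), np.float64(-0.3)), (np.float64(-0.223), np.float64(-0.2236), np.float64(-3.2)), (np.float64(-0.22), np.float64(-0.2204), np.float64(-3.3)), (np.float64(-0.217), np.float64(-0.2162), np.float64(-0.8)), (np.float64(-0.214), np.float64(-0.213), np.float64(-0.1)), (np.float64(-0.211), np.float64(-0.2105), np.float64(-0.6)), (np.float64(-0.208), np.float64(-0.2095), np.float64(-5.7)), (np.float64(-0.205), np.float64(-0.2096), np.float64(-11.4)), (np.float64(-0.202), np.float64(-0.2095), np.float64(-19.6))] 11.25 -18.608495795256513
```

View pics/side_d.png

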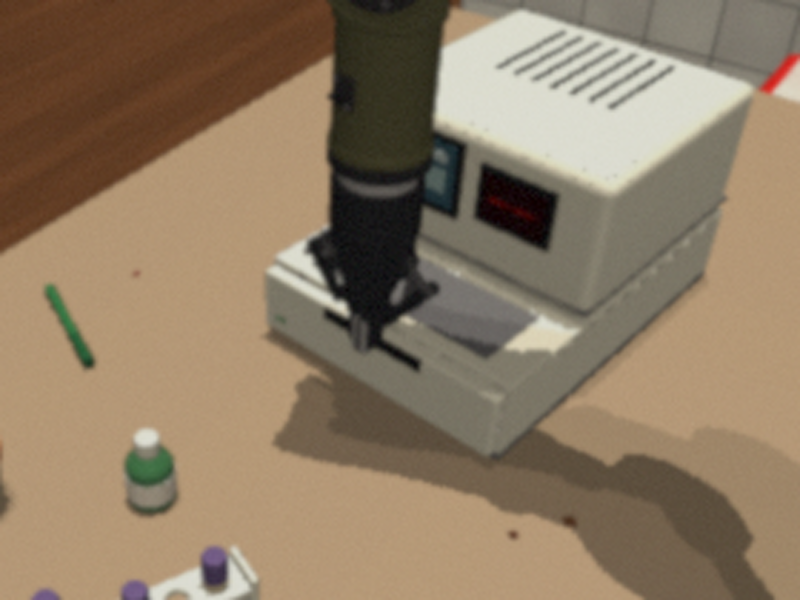

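The panel is flush with the bay, and the force trace shows the roller bump, the pull-in and then a hard stop, so the drawer is home. Next I back off and use the wrist camera to look at the tall tube from its label side.

```bash
cat >> h.py <<'E'
RY=-.419; H=np.array([np.cos(RY),np.sin(RY),0]); TT=np.array([.5363,.2092,.085])
HE=ctrl.camera_info("wrist")["hand_eye"]
def wristcam(st):
    T=np.eye(4);T[:3,:3]=Ro.from_quat(st["eef_rot"],scalar_first=True).as_matrix();T[:3,3]=st["tcp_pos"];C=T@HE
    return C[:3,:3],C[:3,3]
E
python3 - <<'E'
from h import *
s=ctrl.get_state();p=s["tcp_pos"].copy()
a=p-.06*XA;ctrl.movel(a,max_speed=.15)
a[2]=.25;ctrl.movel(a,max_speed=.3);ctrl.ungrasp()
for t in(.6,.45,.3,.15):
    R=Ro.from_euler('z',RY)*Ro.from_euler('y',t)*Ro.from_euler('x',np.pi)
    for dist in(.27,.3):
        C=R.as_matrix()@HE[:3,:3]; cam=TT-dist*C[:,2]; tcp=cam-R.as_matrix()@HE[:3,3]
        qq=R.as_quat(scalar_first=True);k=ctrl.ik(tcp,qq)
        print(t,dist,tcp.round(3),None if k is None else k.round(2))
        if k is not None: break
    if k is not None: break
ctrl.movep(tcp,qq);ctrl.pause(.2)
s=ctrl.get_state();im=ctrl.grab_frame("wrist");cv2.imwrite("pics/w_n.png",im);cv2.imwrite("pics/w1.png",cv2.resize(im,(800,600),interpolation=cv2.INTER_CUBIC))
np.savez("w1.npz",R=wristcam(s)[0],t=wristcam(s)[1]);print(s["time"])
for n in("scene",): cv2.imwrite("pics/scene_h.png",ctrl.grab_frame(n))
E
```

```text
0.6 0.27 [0.582 0.189 0.152] [ 0.01  0.88 -0.4   1.11 -0.09  1.65 -2.3 ]
15.4333
```

View pics/w1.png

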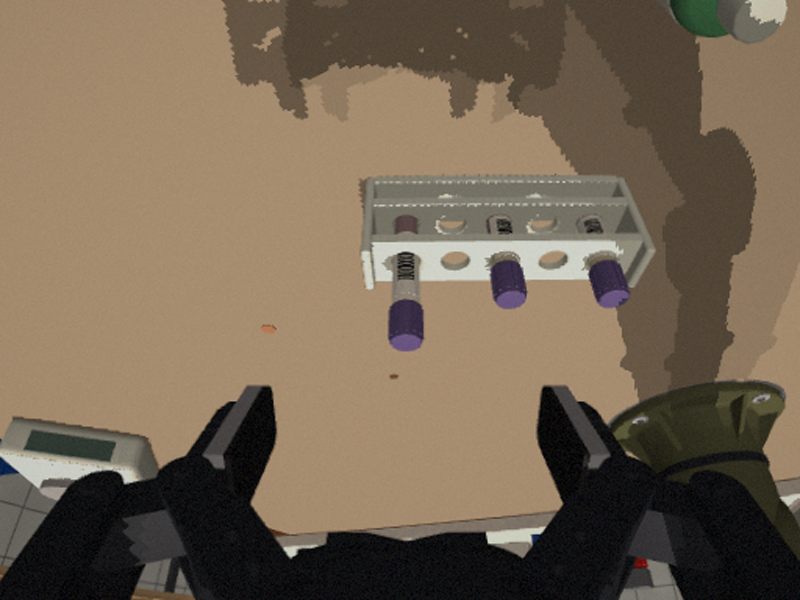

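The label's bars at about (406,266) sit centred on the tall tube's axis (cap at (406,325)), so the label points almost straight at the camera's azimuth. I'll put numbers on this and check the xy.

```bash
python3 - <<'E'
from h import *
np.set_printoptions(precision=4,suppress=True)
d=np.load("w1.npz");i=ctrl.camera_info("wrist");im=cv2.imread("pics/w_n.png").astype(int)
m=(im[...,0]>im[...,1]+10)&(im[...,2]>im[...,1]-5);m[:150]=0;m[240:]=0
P3=np.c_[d["R"].T,-d["R"].T@d["t"]]
n=lambda K,D,u:cv2.undistortPoints(np.float64(u).reshape(-1,1,2),K,D).reshape(-1,2)
b=sorted(blobs(m,60),key=lambda c:c[2][0]);print(b)
w=np.array([c[2] for c in b if c[2][1]>160]);
side=np.array([[195.7,292.7],[227.1,289.1],[254.7,277.4]]);sc=np.array([[359.3,225.3],[337.3,219.3],[318.6,205.5]])
for nm,v in(("side",side),("scene",sc)):
    if len(w)==3:
        X=cv2.triangulatePoints(P3,P(nm),n(i["mtx"],i["dist_coeffs"],w).T,und(nm,v).T);print(nm,(X[:3]/X[3]).T)
v=d["t"]-TT;print("azimuth to cam",np.arctan2(v[1],v[0]))
# dark bars on the tall tube, and tube extent on rows below the tier
g=im.max(2);r=g[164:186,245:275];print((r[::3]))
ys,xs=np.where(r<90);print("bars",xs.mean()+245,ys.mean()+164,len(xs))
rr=RY-np.pi/2
for y in (1.151,1.151-np.pi):
    k=ctrl.ik(TT*[1,1,0]+[0,0,.25],q(y));print(y,k)
    L=RD-.08*XA; ax=L-.0085*XA; tc=ax+[0,0,.0+.04-.019]
    yf=y+(YAW-RY);print(yf,tc,ctrl.ik(tc,q(yf)))
E
```

```text
[(np.int32(640), [249, 192, 22, 33], array([259.6, 207.9])), (np.int32(574), [314, 167, 23, 31], array([325.1, 181.9])), (np.int32(589), [377, 167, 26, 30], array([389.4, 181.5]))]
side [[0.5377 0.2078 0.1062]
 [0.5137 0.1524 0.0783]
 [0.4896 0.0973 0.078 ]]
scene [[0.5326 0.21   0.103 ]
 [0.5049 0.1539 0.0717]
 [0.4684 0.0957 0.063 ]]
azimuth to cam -0.422143421098577
[[211 211 208 169 146 145 134 121 120  91  72  47  62  72  81  78  59  42
   47  95 124 124 131 170 203 210 210 210 210 211]
 [206 171 145 147 148 116 109 118 121 110  81  42  20  27  32  31  31  21
   38  89 124 128 126 114 165 199 206 211 210 210]
 [211 171 144 143 144 149 132 121 118  73  17  18  26  33  31  30  31  28
   25  19 114 129 128 166 194 206 207 208 209 208]
 [209 208 210 211 213 171 130 118 126  82  64  93  81  76  74  74  74  97
   99  66 114 126 128 171 203 209 210 212 207 211]
 [210 209 210 208 212 211 154 119 126  78  23  24  45  48  46  52  53  41
   33  24 108 127 123 170 204 210 211 209 210 209]
 [205 206 208 209 205 192 142 117 126 101 124 137 134 141 140 142 141 140
  140 122 127 129 128 163 190 196 195 196 194 197]
 [166 170 168 164 168 160 130 122 123 137 135 132 132 138 142 140 141 139
  141 140 133 131 124 142 160 171 170 165 168 167]
 [167 168 169 168 164 158 132 120 127 134 133 133 140 140 143 142 142 138
  136 143 133 126 125 145 160 169 167 167 167 168]]
bars 259.0763358778626 171.0763358778626 131
1.151 [ 0.0855  0.4718 -0.7961  1.549   0.3472  1.2677 -1.1802]
-0.11599999999999988 [ 0.4906 -0.2162  0.1933] [ 0.626   0.3873 -0.3683  1.747   0.1587  1.0365 -1.4853]
-1.990592653589793 [ 0.276   0.6149 -1.2249  1.5469  0.584   1.3939  1.7267]
-3.2575926535897928 [ 0.4906 -0.2162  0.1933] [ 1.1077  0.6083 -1.2247  1.7415  0.606   1.234   1.1805]
```

Tube axis is at (0.537,0.2085) and the label yaw is about −0.42, with the bars centred on the tube. Next: grasp and lift.

```bash
python3 - <<'E'
from h import *
T=np.array([.537,.2085,0])
s=ctrl.get_state();a=s["tcp_pos"].copy();a[2]+=.08;ctrl.movel(a,max_speed=.25)
ctrl.movep(T+[0,0,.23],q(1.151))
ctrl.movel(T+[0,0,.089],max_speed=.12)
s=ctrl.get_state();print(s["time"],s["tcp_pos"],s["contact_force"])
ctrl.close_gripper(35);ctrl.pause(.2)
s=ctrl.get_state();print(s["time"],s["width"],s["gripper_force"],s["contact_force"])
if s["width"]>.012:
    ctrl.movel(T+[0,0,.26],max_speed=.1)
    s=ctrl.get_state();print(s["time"],s["width"],s["gripper_force"],s["contact_force"])
    ims=[ctrl.grab_frame(n) for n in("scene","side")]
    cv2.imwrite("pics/lift.png",np.hstack([cv2.resize(ims[0][130:280,260:410],(400,400)),cv2.resize(ims[1][150:350,120:320],(400,400))]))
E
```

```text
18.4 [0.53744872 0.20881645 0.08970606] [ 0.3304066  -0.13965668 -0.08224518]
19.3667 -0.000416157509979357 0.0 [ 0.87251324 -0.58597678  0.5510885 ]
```

The gripper closed without catching the tube, so I look.

```bash
python3 - <<'E'
from h import *
s=ctrl.get_state();print(s["tcp_pos"],s["eef_rot"],s["width"],s["contact_force"])
ims=[ctrl.grab_frame(n) for n in("scene","side")]
cv2.imwrite("pics/miss.png",np.hstack([cv2.resize(ims[0][130:280,270:420],(400,400)),cv2.resize(ims[1][180:340,110:270],(400,400))]))
cv2.imwrite("pics/wm.png",ctrl.grab_frame("wrist"))
E
```

```text
[0.53700514 0.20852324 0.0889863 ] [-9.52124320e-06  8.38913138e-01  5.44265327e-01  9.68765673e-08] -0.000416157509979357 [ 0.87251324 -0.58597678  0.5510885 ]
```

View pics/miss.png

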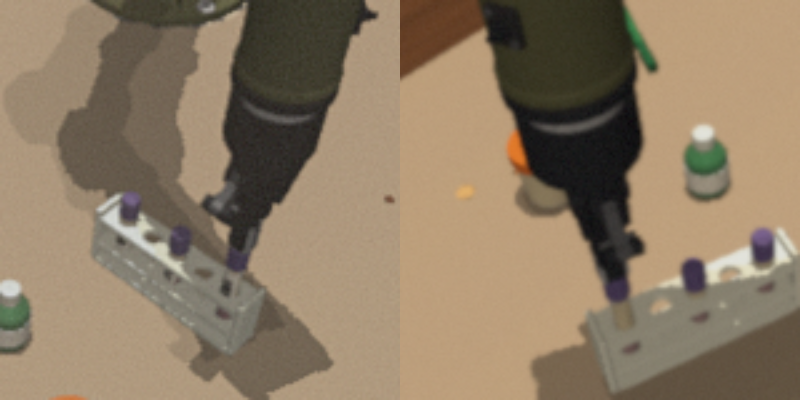

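View pics/wm.png

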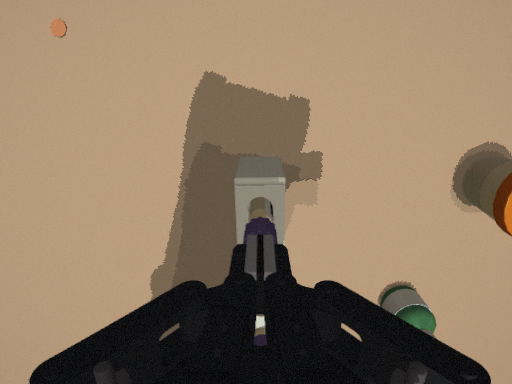

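Both views show the cap just visible at the fingertips: scene crop (237,258), side crop (617,290), wrist (261,228). The fingers are shut beside or above it, and the tube still stands in the rack. I'll measure where the cap is now.

```bash
python3 - <<'E'
from h import *
np.set_printoptions(precision=4,suppress=True)
B={}
ims={n:ctrl.grab_frame(n) for n in("scene","side","wrist")};s=ctrl.get_state();R,t=wristcam(s)
for n,im in ims.items():
    im=im.astype(int);k=6 if n!="wrist" else 8
    m=(im[...,0]>im[...,1]+k)&(im[...,2]>im[...,1]-5)&(im.max(2)>35)
    print(n,[(int(a),b,c) for a,b,c in blobs(m,12)])
i=ctrl.camera_info("wrist")
def proj(n,X):
    i=ctrl.camera_info(n)
    r,tt=(R.T,-R.T@t) if n=="wrist" else (i["R"],i["t"])
    return cv2.projectPoints(np.float64(X).reshape(-1,1,3),cv2.Rodrigues(r)[0],tt,i["mtx"],i["dist_coeffs"])[0].reshape(-1,2)
T=np.array([.537,.2085,0])
X=[T+[0,0,z] for z in(.006,.060,.094,.118,.089)]
for n in ims: print(n,"foot,tier,capbot,captop,tcp",proj(n,X).round(1).tolist())
E
```

```text
scene [(61, [315, 202, 8, 10], array([318.5, 206.5])), (65, [334, 215, 8, 10], array([337.4, 219.6])), (50, [355, 223, 8, 9], array([358.2, 227.2]))]
side [(97, [251, 271, 9, 14], array([254.6, 277.5])), (95, [223, 283, 9, 14], array([227.1, 289.7])), (67, [192, 290, 9, 10], array([196.5, 295.1]))]
wrist [(493, [244, 217, 33, 27], array([260. , 228.4])), (127, [254, 335, 13, 11], array([260. , 340.1]))]
scene foot,tier,capbot,captop,tcp [[351.6, 252.4], [355.2, 238.5], [357.6, 229.2], [359.3, 222.4], [357.2, 230.6]]
side foot,tier,capbot,captop,tcp [[202.5, 323.3], [198.8, 307.8], [196.4, 297.2], [194.6, 289.3], [196.8, 298.8]]
wrist foot,tier,capbot,captop,tcp [[260.3, 186.0], [260.4, 208.9], [260.5, 229.7], [260.7, 249.3], [260.5, 226.2]]
```

The cap has not moved and is still upright. The shut fingertips hide its top in all three views, which suggests the real tips are higher than the reported TCP. I'll check that with the drawer picture, then raise the arm and measure the tips by stereo.

```bash
python3 - <<'E'
from h import *
i=ctrl.camera_info("side");O=RD+.075*XA+.05*YA;O[2]=0
for z in(.036,.05,.066):
    p=cv2.projectPoints((O-.2095*XA+[0,0,z]).reshape(1,1,3),cv2.Rodrigues(i["R"])[0],i["t"],i["mtx"],i["dist_coeffs"])[0].ravel();print(z,((p-[180,80])*800/280).round())
T=np.array([.537,.2085,0])
ctrl.movel(T+[0,0,.20],max_speed=.15)
st=ctrl.get_state();out=[]
for n in("scene","side"):
    i=ctrl.camera_info(n);im=ctrl.grab_frame(n)
    p=cv2.projectPoints(st["tcp_pos"].reshape(1,1,3),cv2.Rodrigues(i["R"])[0],i["t"],i["mtx"],i["dist_coeffs"])[0].ravel();print(n,p)
    u=np.round(p).astype(int);im[u[1],u[0]]=(0,0,255);out.append(cv2.resize(im[u[1]-32:u[1]+48,u[0]-40:u[0]+40],(400,400),interpolation=cv2.INTER_NEAREST))
cv2.imwrite("pics/tip.png",np.hstack(out));print(st["time"],st["tcp_pos"],st["contact_force"])
E
```

```text
0.036 [360. 372.]
0.05 [361. 360.]
0.066 [362. 347.]
scene [365.5261196  197.61662944]
side [188.12128456 259.43909903]
20.5583 [0.53659543 0.20807167 0.19917518] [-0.32862581  0.46107439 -0.0401258 ]
```

View pics/tip.png

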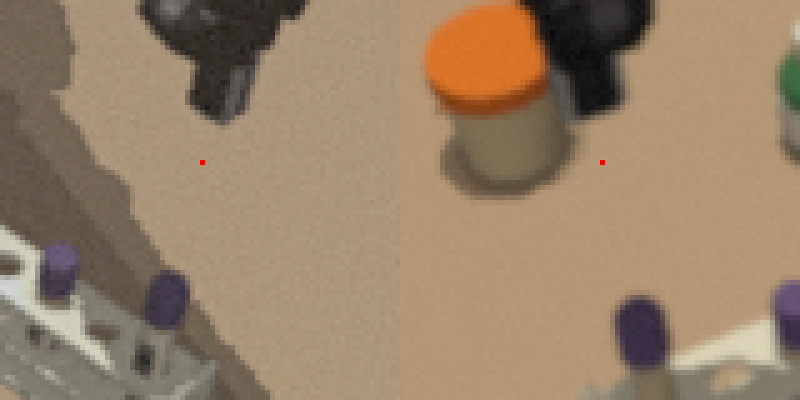

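The real shut fingertips are at scene crop (222,120) and side crop (595,117), about 8–9 px above the projected TCP (202,162)/(602,162). I'll triangulate that offset.

```bash
python3 - <<'E'
from h import *
np.set_printoptions(precision=4,suppress=True)
st=ctrl.get_state()
a=np.array([365.5,197.6])+[[4,-8.4],[2,-9]];b=np.array([188.1,259.4])+[[-1.4,-9],[-1.4,-9]]
X,e=tri(a,b);d=X-st["tcp_pos"];print(X,e);print("world d",d);R=Ro.from_quat(st["eef_rot"],scalar_first=True).as_matrix();print("tool d",d@R)
# tips from the dark masks: lowest dark rows
for n,c in(("scene",(365,189)),("side",(188,251))):
    im=ctrl.grab_frame(n);m=(im.max(2)<75)
    l=cv2.connectedComponentsWithStats(m[:c[1]+8,c[0]-30:c[0]+30].astype(np.uint8))
    k=1+np.argmax(l[2][1:,4]);ys,xs=np.where(l[1]==k)
    for y in range(ys.max()-12,ys.max()+1,2):
        r=xs[ys==y]+c[0]-30
        if len(r):print(n,y,r.min(),r.max())
E
```

```text
[[0.5334 0.2104 0.2242]
 [0.5339 0.2079 0.2237]] [0.8217 0.4559]
world d [[-0.0031  0.0023  0.0254]
 [-0.0026 -0.0002  0.0248]]
tool d [[ 0.0008 -0.0038 -0.0254]
 [-0.0012 -0.0023 -0.0248]]
scene 177 364 376
scene 179 366 375
scene 181 365 375
scene 183 365 371
scene 185 364 370
scene 187 365 370
scene 189 368 370
side 238 178 190
side 240 178 190
side 242 181 190
side 244 181 191
side 246 182 191
side 248 182 189
side 250 184 184
```

The tips really sit about 25 mm behind the stated TCP, with negligible sideways error. I'll grasp with that correction.

```bash
python3 - <<'E'
from h import *
T=np.array([.537,.2085,0])
ctrl.ungrasp()
ctrl.movel(T+[0,0,.064],max_speed=.12)
s=ctrl.get_state();print(s["time"],s["tcp_pos"],s["contact_force"])
ctrl.close_gripper(35);ctrl.pause(.2)
s=ctrl.get_state();print(s["time"],s["width"],s["gripper_force"],s["contact_force"])
if s["width"]>.012:
    ctrl.movel(T+[0,0,.23],max_speed=.1);ctrl.pause(.2)
    s=ctrl.get_state();print(s["time"],s["tcp_pos"],s["width"],s["gripper_force"],s["contact_force"])
    for n in("scene","side","wrist"): cv2.imwrite(f"pics/L_{n}.png",ctrl.grab_frame(n))
E
```

```text
22.825 [0.53740929 0.20880696 0.06469965] [-1.26058867 -0.68304818  1.20297819]
23.65 0.01704266685241708 34.11177456378937 [-0.54812365 -0.55393774  3.94405247]
25.6583 [0.5368594  0.20847209 0.22969858] 0.016594652094143052 34.10736680030823 [ 0.01377925  0.37040351 -0.96850052]
```

Gripped at 17 mm, force 34 N, and lifted. Now to the reader.

```bash
python3 - <<'E'
from h import *
ax=RD-.0885*XA
f=ax.copy();f[2]=.170
pre=f-.10*XA;pre[2]=.23
yf=1.151+YAW-RY
ctrl.movep(pre,q(yf))
g=f.copy();g[2]=.20;ctrl.movel(g,max_speed=.12);ctrl.movel(f,max_speed=.06);ctrl.pause(.5)
s=ctrl.get_state();print(s["time"],s["tcp_pos"],f,s["width"],s["gripper_force"],s["contact_force"])
ims=[]
for n in("scene","side"):
    i=ctrl.camera_info(n);im=ctrl.grab_frame(n);cv2.imwrite(f"pics/F_{n}.png",im)
    p=cv2.projectPoints(np.array([[ax[0],ax[1],.172],[ax[0],ax[1],.112]]).reshape(-1,1,3),cv2.Rodrigues(i["R"])[0],i["t"],i["mtx"],i["dist_coeffs"])[0].reshape(-1,2);print(n,p)
    u=p[0].round().astype(int);print("crop origin",u-50);ims.append(cv2.resize(im[u[1]-50:u[1]+50,u[0]-50:u[0]+50],(400,400),interpolation=cv2.INTER_CUBIC))
cv2.imwrite("pics/final.png",np.hstack(ims))
E
```

```text
29.2167 [ 0.4905836  -0.21622565  0.17008143] [ 0.49057299 -0.21618663  0.17      ] 0.01711721169158745 34.10342574119568 [ 0.31050715  1.05417213 -0.32345542]
scene [[202.91545175 147.00510299]
 [204.38790051 164.8037151 ]]
crop origin [153  97]
side [[338.29861923 166.82975988]
 [335.69627697 187.15122971]]
crop origin [288 117]
```

View pics/final.png

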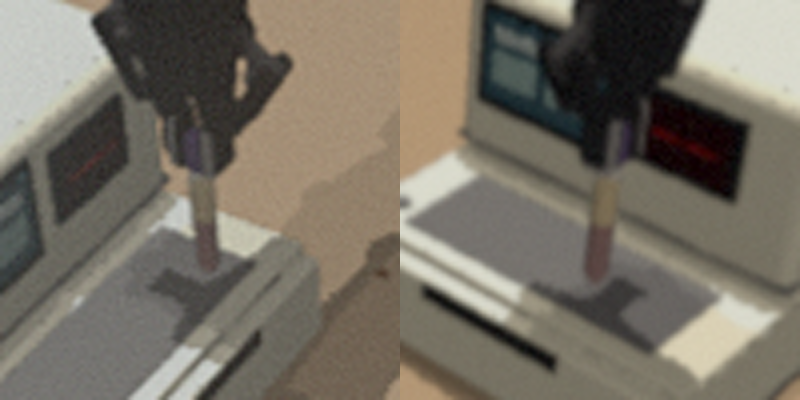

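The tube hangs upright. Its foot is at crop (207,268) in the scene view and (596,280) in the side view, within about 5 crop px of the predicted (204,271)/(591,281). The label is on the glass side and the drawer is still flush.

```bash
python3 -c "
from station import ctrl
print(ctrl.close_job())"
```

```text
the job is handed in; nothing more can be done
None
```

I handed the job in at about 29 s of the 54 s allowed: the drawer was home, and the tall tube was held upright and steady about 80 mm in front of the reader. The label faces the glass by my wrist-camera measurement before the grasp, and no verdict came back. My first grasp missed because the fingertips sit about 25 mm behind the stated TCP; I corrected for that and the second try held.

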